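Set a lasted shoe in the sole press and give the screw one full turn

ROBOT

A 6-joint arm with a two-finger parallel gripper is mounted at the origin on the work surface. World frame = base frame: x ahead of the robot, y to its left, z up, the work surface at z = 0. Lengths are in m, angles in rad, forces in N, time in s.
With the tool pointing down it reaches from about 0.35 to 0.725 m from the base axis. Payload 4.3 kg.
Tool frame: the origin (TCP) lies between the finger pads; the fingertips stand 19 mm ahead of it and the grasp point (between the pads) is the TCP; y points along the fingers, x is the direction in which the jaws open and shut, and the axes are right-handed (so a half turn about y gives the same grasp; the last joint's range is limited). The gripper opens to 85 mm and grips with 20 to 120 N. Pads are 22 mm wide; open, the fingers measure 114 mm over their backs; the gripper's body (76 mm by 85 mm) begins 54 mm behind the grasp point. The pads swing forward as they close: fully open they stand 13 mm farther back than shut.
Start: joints at [1.134, 0.377, 0.081, 1.274, 0, 1.46], TCP at [0.185, 0.545, 0.25] pointing down, gripper open.
Joint ranges: [-2.72, 2.72], [-0.84, 1.66], [-1.02, 1.22], [-1.77, 2.12], [-1.37, 1.28], [-3.14, 3.14]. Speed limits (rad/s): [2.57, 2.57, 3.14, 3.14, 3.14, 3.14].

INTERFACE

Orientations are given as a unit quaternion [x, y, z, w].
In Python, from plant import robot, read_camera, nets gives the robot as it stands.
- The arm moves only by the tool jog_arm, never from a script. Its argument "targets" is a list of rows, each a list of 5 numbers: the shift along the tool's x, y, z in m, then the turn about the tool's y in degrees, then the opening, from 0 (shut) to 1 (fully open). In form: [[tx, ty, tz, spin, jaw], ...]. A call has 1 to 12 rows; each row is the pose to reach, as a shift and turn from the pose commanded when the call began, along the tool's axes at that moment; what a row does not reach only later rows make up. A row lasts 1/10 s, in which the tool goes at most 50 mm and 8.59 degrees, less where a joint would pass 70% of its speed; a pose out of reach is approached as far as the arm can. A call with a gripper value outside its range is refused whole. The fingers move at their own pace and stop on an object; "force" is the grip in N (left out, the last holds). Time passes only in rows, so rows that repeat a pose let the fingers close. It gives the time, the measured TCP pose, the force and the opening at its end, in the units of the state.
- robot.state(): the state, without advancing time (a new reading comes with each control period).
- read_camera(name): name is "scene" or "top" or "wrist"; returns a dict with "frame" (384x512x3 uint8, red, green, blue), "mtx" (3x3 intrinsics, pixels), "dist" ([k1, k2, p1, p2, k3] as OpenCV has them; the pictures are not rectified), "rvec" (rotation vector, rad) and "tvec" (3), from world to camera coordinates, as OpenCV has them. Camera axes: x right, y down, z forward; pixel columns grow to the right and rows downward; lengths in m; the calibration is good to about 2 mm. A picture is of the moment at which its call begins. There is no depth.
- robot.job_done(): hands the job in, once; it reports no verdict.
Trained networks look in the newest picture that a camera, given by its name, has taken for a name from the list of things; names that differ only in an ending like _2 or _b are one class to them, and where a whole thing is asked for, a point or a joint stands for the part that bears it (a point fixed in the world has none). Each returns a list of dicts, best first, with "conf" (0 to 1); they miss things now and then, are a little off and sometimes report something else, mostly with a low value. They report only what shows in the picture. A call takes as long as a camera call.
- nets.spot_in(query, camera): "extent" ([centre column, centre row, width, height] in pixels, round what is visible of it).
- nets.outline_of(query, camera): "region" (384x512 bool, what is visible of it) and "extent" ([centre column, centre row, width, height] in pixels, round what is visible of it).
The state is a dict: "time_s": time; "joints": joint angles; "joint_vel": joint speeds; "joint_efforts": joint torques, N m; "tcp_pos": TCP position; "ee_rot": TCP orientation; "ft_force": force on the tool from outside, world axes, zero at the start; "wrist_torque": the same for the moment, N m; "grip_width": finger opening in m.
Only numpy, scipy, OpenCV 4.12 (cv2) and the standard library are available. Lean on these libraries where they do the work, as an engineer would, in place of code of your own. Each camera call takes 0.05 s, during which the arm holds its last target.

TASK

Slide the lasted shoe back along the bed of the sole press until its heel sits against the heel stop between the guides, without ramming it. Then wind the press down by its handwheel, clockwise seen from above: the wheel is loose on its screw, so first take up the free play, and from the moment the screw itself starts to go round give it exactly one full turn and no further. Let go, leaving the shoe clamped in its seat and the other things on the bench alone.

Things in the scene. Friction and masses are not known exactly. Their poses are not given: they have to be found in the camera images.
- press: Green cast C-frame screw press fixed to the bench, 310 x 110 mm in plan; place and yaw differ each time. Origin on the bench under the screw axis, z up, x along the bed from the column (x -117 to -65 mm) out of the open mouth (bed's end x +185). Bed top 16 mm above the bench. Head over x -117 to +33, y +-31, 150 to 204 mm up; only the wheel is taller.
- heel_stop: Fixed rubber-faced block on the column, 56 mm wide, 46 mm tall, its face 53 mm from the screw axis. Origin on the bed at the screw axis, axes as the press. Two fixed steel guides, 30 mm tall, flank the heel: 65 mm apart from the stop to x -10 mm, then flaring to about 85 mm at x +17 mm.
- seat (a point): Where the screw axis meets the top of the bed. The shoe is home when shoe_base lies here and the shoe's x axis runs along the press's.
- shoe: Brown shoe on its last, rigid, about 0.65 kg: 221 mm long, 72 wide at the ball, 58 at the heel, 96 tall at the last's flat wooden top. Stands on the bed, drawn 38 to 62 mm out of its seat, toe outwards, a little askew. Origin on the sole's underside below the middle of the last's top; x towards the toe (tip +168 mm, heel end -53 mm), z up.
- shoe_base (a point): The shoe's origin: the sole's underside below the middle of the last's flat top, 53 mm ahead of the heel end.
- shoe_front (a point): Middle of the shoe's front part, for taking hold from above across its width: 126 mm towards the toe from shoe_base, 26 mm above the bed; here 60 mm wide, 44 mm tall, tapering to the toe.
- wheel_centre (a point): Fixed point on the vertical axis of screw and handwheel, 268 mm above the bench, level with the middle of the handle. Steel wheel 121 mm across, three spokes, rim top 240 mm and hub top 246 mm above the bench. Wheel and screw are joined by a loose dog: clockwise the wheel runs free for a part of a turn that differs each time (0.1 to 0.45 turn), then takes the screw along.
- handle_mid (a point): Middle of the wheel's upright black handle, 22 mm thick, 243 to 293 mm above the bench, 50 mm from the wheel's axis. It spins on its own pin, so a hand can hold it without turning while it goes round. It shows the wheel's angle, not the screw's. In the play it moves with under 1 N; driving the screw takes about 11 N (6 to 8 N stay on the hand when it pauses).
- ram (a point): Point on the axis in the steel ram under the screw, 134 mm above the bench at the start. It goes straight down 4 mm for each full turn of the screw (clockwise from above), without turning; it stands still while the wheel is in its play.
- cement: Bystander: cement tin, 84 mm across, 100 mm tall; origin under its middle.
- hammer: Bystander: hammer, 260 mm long, lying on the bench.
- tacks: Bystander: glass jar with a steel cap, 64 mm across, 85 mm tall; origin under its middle.
- heels: Bystander: rubber heel block, 60 x 56 x 26 mm, lying on the bench; origin under its middle.
- foot: Springy rubber foot under the ram, 38 mm across, about 12 N per mm. Origin as the press's. Its underside starts 2 mm above the last's top, so that one full turn of the screw clamps the seated shoe with about 24 N.

How it is judged:
On the way, in this order (a step that is already met when the one before it is completed fails the run):
1. the shoe is seated: heel against the stop, square between the guides (horizontal distance between shoe_base and seat below 0.005 m and angle between the x axis of shoe and the x axis of press, either way round below 0.09 rad), for 0.2 s.
2. the play is taken up and the screw has begun to move the ram (distance of ram from where it was at the start of the episode above 0.0003 m), for 0.1 s.
At the end, for the whole second after the job is handed in: The screw has made one full turn from where it stood, within a twentieth of a turn (the ram is 4 mm lower, +-0.2 mm), the shoe is at rest within 5 mm and 5 degrees of its seat against the heel stop, and the rubber foot presses on it with more than 12 N (all of step 1 and distance of ram from where it was at the start of the episode between 0.0038 and 0.0042 m and contact force between foot and shoe above 12 N and linear speed of shoe below 0.01 m/s); the robot touches nothing.
It fails at once if the screw is turned more than a full turn and a twentieth (distance of ram from where it was at the start of the episode above 0.0042 m).
It fails at once if the screw is wound up instead of down (z of ram in the frame of press above 0.1343 m).
It fails at once if the screw is wound down by a quarter turn or more before the shoe is seated (distance of ram from where it was at the start of the episode above 0.001 m and horizontal distance between shoe_base and seat above 0.008 m).
It fails at once if the shoe is rammed against the heel stop with more than 45 N (contact force between heel_stop and shoe above 45 N).
It fails at once if a bystander is moved by more than 30 mm (distance of any of cement, hammer, tacks, heels from where it was at the start of the episode above 0.03 m).
It also fails if it takes over 72 s, if anything falls off the work surface, if the arm or the gripper's body presses on something with over 40 N, if the wrist force passes 120 N, or if a joint passes its speed limit or range.

## Working session

There is one attempt and no reset: what is moved stays moved. The work goes in short steps, Python scripts to look and compute and a tool call to move; the robot and the scene stay as the last step left them, time stands still between calls to the robot, and variables do not carry over. Pictures are saved under pics/ and viewed, and the job is handed in when it is done.

Besides the shell and the picture viewer there is one more tool, called after "Request:" as name(argument=value, ...) on one line, values as JSON. jog_arm: Moves the arm, as the interface text tells. Its arguments: {"type":"object","properties":{"targets":{"type":"array"},"force":{"type":"number"}},"required":["targets"]}

```bash
mkdir -p pics; ls; python3 - <<'E'
from plant import robot, read_camera, nets
import cv2,json
s=robot.state(); print({k:(v if not hasattr(v,'tolist') else v.tolist()) for k,v in s.items()})
for n in ['scene','top']:
    c=read_camera(n); cv2.imwrite(f'pics/{n}0.png',c['frame'][...,::-1])
    print(n,c['mtx'],c['dist'],c['rvec'],c['tvec'])
    for q in ['press','shoe','shoe_front','handle_mid','ram','heel_stop','foot','cement','hammer','tacks','heels']:
        r=nets.spot_in(q,n); print(q,[( [round(float(x)) for x in d['extent']],round(float(d['conf']),2)) for d in r[:2]])
E
```

```text
pics
{'time_s': 0.0, 'joints': [1.1336941544844832, 0.37806676058240757, 0.079653321190406, 1.2744086525264924, 3.246221303313544e-05, 1.4604901729183613], 'joint_vel': [-0.00024949914671777403, 0.001232545616316965, 0.0007874743765735842, -0.0016865770197214134, -0.0004933446556595171, -8.689857405348863e-05], 'joint_efforts': [0.00037921705370536074, -46.36045575141907, 26.98774516582489, 0.020869517466053367, -0.0004147329946135869, 5.233913782376476e-06], 'tcp_pos': [0.18431058877670248, 0.5440182933018834, 0.24936935174750238], 'ee_rot': [0.5750164575423585, 0.4113738451319977, -0.41263404558456984, -0.574335074256538], 'ft_force': [-0.4183080724170331, 0.45285168345184124, -1.2387159324171826], 'wrist_torque': [0.06419364226135334, 0.0019381162196607698, -0.053380216647394826], 'grip_width': 0.08512023751682096}
scene [[368.17970446   0.         254.10463939]
 [  0.         368.17970446 187.88582091]
 [  0.           0.           1.        ]] [0.00402344 0.         0.         0.         0.        ] [ 1.27354725  2.29604034 -0.88245755] [ 0.2545082  -0.19787785  1.44883707]
pres
[... 382 characters left out ...]
)]
heels [([338, 304, 28, 30], 0.8)]
top [[413.4947306    0.         252.94015363]
 [  0.         413.4947306  188.30331253]
 [  0.           0.           1.        ]] [-0.11945335  0.          0.          0.          0.        ] [ 2.10041256 -2.15076119  0.21041083] [0.00245137 0.51683781 1.33412739]
press [([252, 176, 95, 65], 0.57), ([247, 168, 8, 8], 0.21)]
shoe [([228, 171, 58, 34], 0.95)]
shoe_front [([225, 170, 55, 27], 0.85), ([356, 168, 26, 19], 0.21)]
handle_mid [([247, 170, 11, 8], 0.41)]
ram []
heel_stop [([154, 168, 19, 22], 0.61)]
foot []
cement [([351, 220, 30, 26], 0.81)]
hammer [([146, 221, 79, 40], 0.76)]
tacks [([357, 171, 27, 23], 0.75)]
heels [([153, 167, 21, 20], 0.89)]
```

```bash
python3 - <<'E'
import cv2
a=cv2.imread('pics/scene0.png')[110:330,120:430]; cv2.imwrite('pics/scene0c.png',cv2.resize(a,None,fx=2.5,fy=2.5,interpolation=3))
a=cv2.imread('pics/top0.png')[100:270,90:400]; cv2.imwrite('pics/top0c.png',cv2.resize(a,None,fx=2.5,fy=2.5,interpolation=3))
E
```

```text
(no output)
```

View pics/scene0c.png

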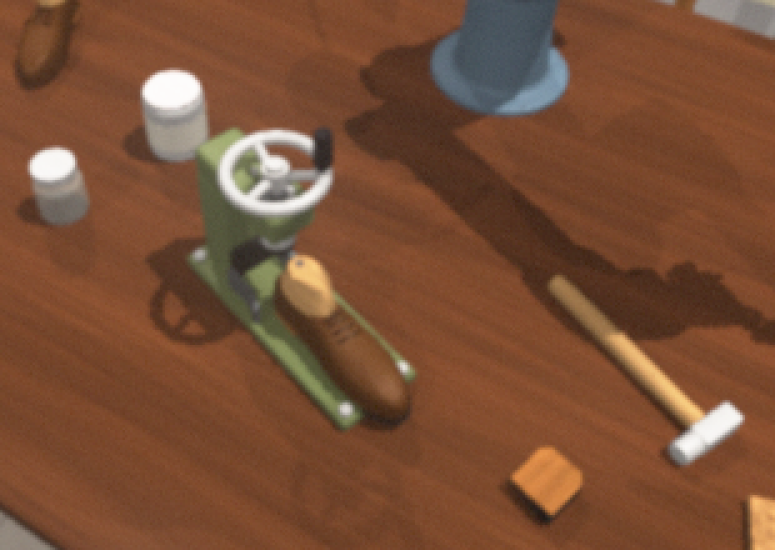

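View pics/top0c.png

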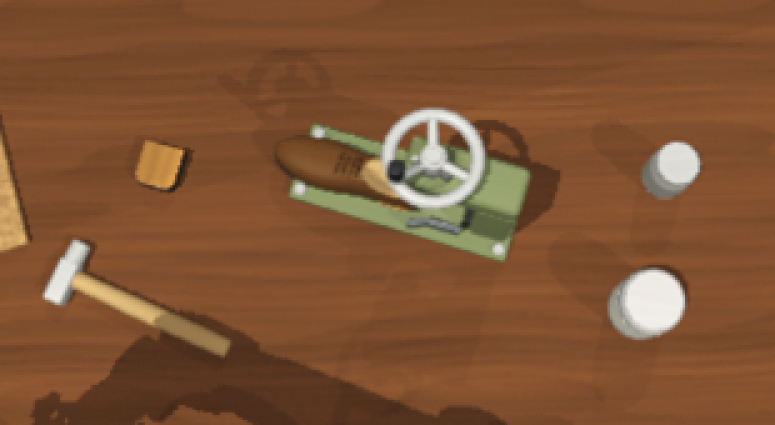

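```bash
cat > h.py <<'E'
from plant import robot, read_camera, nets
import cv2,numpy as np
from scipy.optimize import least_squares
from scipy.spatial.transform import Rotation as R
def proj(c,P): return cv2.projectPoints(np.asarray(P,float).reshape(-1,1,3),c['rvec'],c['tvec'],c['mtx'],c['dist'])[0][:,0]
def back(c,uv,z):
    u=cv2.undistortPoints(np.asarray(uv,float).reshape(-1,1,2),c['mtx'],c['dist'])[:,0]
    Rm=cv2.Rodrigues(np.asarray(c['rvec'],float))[0]; o=-Rm.T@np.asarray(c['tvec'],float).ravel()
    d=np.c_[u,np.ones(len(u))]@Rm
    return o+d*((z-o[2])/d[:,2])[:,None]
def P2W(p,pts):
    x,y,a=p; pts=np.asarray(pts,float); c,s=np.cos(a),np.sin(a)
    return np.c_[x+c*pts[:,0]-s*pts[:,1],y+s*pts[:,0]+c*pts[:,1],pts[:,2]]
E
python3 - <<'E'
from h import *
t=read_camera('top'); s=read_camera('scene')
o=np.array([90,100])
cn=back(t,np.array([[312,125],[291,197],[504,260],[529,169]])/2.5+o,.016); print(cn)
w=back(t,np.array([[434,158]])/2.5+o,.237); print('wheel top',w)
print('wheel scene',back(s,np.array([[275,172]])/2.5+[120,110],.237))
print('handle top',back(t,np.array([[397,170]])/2.5+o,.290), 'scene',back(s,np.array([[323,133]])/2.5+[120,110],.293))
print('toe',back(t,np.array([[275,153]])/2.5+o,.035))
m=nets.outline_of('shoe','top')[0]['region']
np.save('shoem.npy',m); print(m.sum())
for n in ['cement','tacks','heels','hammer']:
    r=nets.spot_in(n,'top')[0]['extent']; print(n,back(t,[r[:2]],.04))
E
```

```text
[[ 0.6623847   0.11978383  0.016     ]
 [ 0.56011305  0.14934172  0.016     ]
 [ 0.46558719 -0.14052953  0.016     ]
 [ 0.59228675 -0.18067206  0.016     ]]
wheel top [[ 0.55462235 -0.04073018  0.237     ]]
wheel scene [[ 0.56049763 -0.03310545  0.237     ]]
handle top [[0.52831678 0.00284263 0.29      ]] scene [[0.5338619  0.00863984 0.293     ]]
toe [[0.61823602 0.16924366 0.035     ]]
869
cement [[ 0.40560555 -0.33398563  0.04      ]]
tacks [[ 0.57722598 -0.37152989  0.04      ]]
heels [[0.59880336 0.32911237 0.04      ]]
hammer [[0.42306964 0.35733248 0.04      ]]
```

```bash
python3 - <<'E'
from h import *
t=read_camera('top'); s=read_camera('scene')
T=robot.state(); M=R.from_quat(T['ee_rot']).as_matrix(); print(M.round(3),'xang',np.degrees(np.arctan2(M[1,0],M[0,0])),T['tcp_pos'])
m=np.load('shoem.npy'); v,u=np.nonzero(m); W=back(t,np.c_[u,v],.035)[:,:2]
p0=np.array([.557,-.037]);a=np.radians(72.2); ex=np.array([np.cos(a),np.sin(a)]);ey=np.array([-ex[1],ex[0]])
X=(W-p0)@ex;Y=(W-p0)@ey
for x in np.arange(.11,.22,.01):
    k=abs(X-x)<.005; 
    if k.any(): print(round(x,3),Y[k].min().round(4),Y[k].max().round(4),(Y[k].min()+Y[k].max())/2)
# overlay model
p=(.557,-.037,a)
for n,c in (('top',t),('scene',s)):
    im=cv2.resize(c['frame'][...,::-1],None,fx=4,fy=4,interpolation=3)
    def poly(pts,col,cl=True): cv2.polylines(im,[np.round((proj(c,P2W(p,pts))+.5)*4).astype(int)],cl,col,1)
    poly([[185,55,16],[185,-55,16],[-125,-55,16],[-125,55,16]]*np.array([.001]*3),(0,255,255))
    th=np.linspace(0,6.28,60); poly(np.c_[.0605*np.cos(th),.0605*np.sin(th),0*th+.237],(0,0,255))
    poly(np.array([[33,31,204],[33,-31,204],[-117,-31,204],[-117,31,204]])/1000,(255,0,255))
    q=proj(c,[[.57,.03,.1]])[0]*4; x0,y0=int(max(q[0]-400,0)),int(max(q[1]-300,0)); cv2.imwrite(f'pics/ov_{n}.png',im[y0:y0+600,x0:x0+800]); print(n,x0,y0)
E
```

```text
[[ 0.321  0.    -0.947]
 [ 0.947  0.     0.321]
 [ 0.    -1.     0.   ]] xang 71.27665828806987 [0.1845649  0.54459977 0.25033415]
0.11 -0.0313 0.0325 0.0005792895255106699
0.12 -0.0342 0.0334 -0.0003848039159661358
0.13 -0.0347 0.0349 0.0001234841818146086
0.14 -0.0361 0.0345 -0.0008188700362422412
0.15 -0.0342 0.0364 0.0011175987357899715
0.16 -0.0356 0.036 0.0001746190920238616
0.17 -0.0327 0.037 0.0021152007180491074
0.18 -0.0298 0.0365 0.0033562428475751617
0.19 -0.0225 0.0294 0.0034417136770411305
0.2 -0.0196 0.0247 0.002522729358642334
0.21 -0.0133 0.0122 -0.0005488984536744044
top 561 378
scene 592 594
```

View pics/ov_top.png

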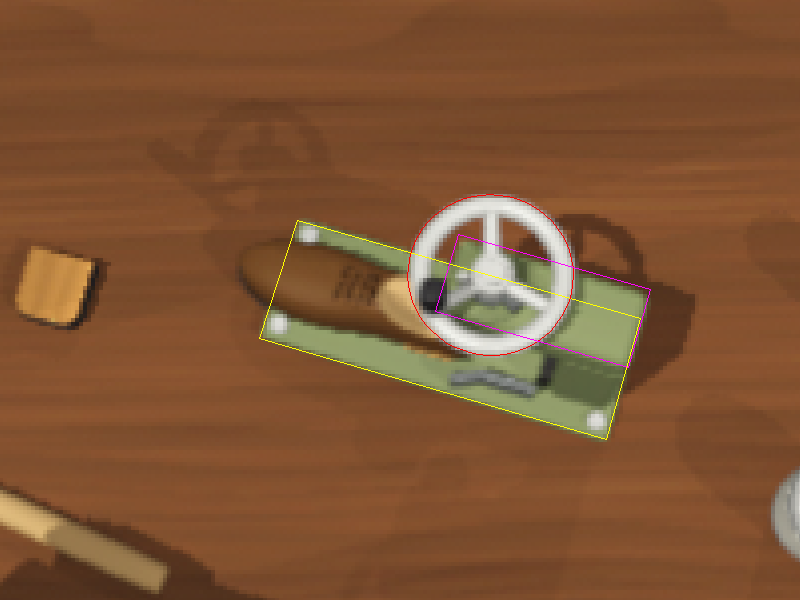

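View pics/ov_scene.png

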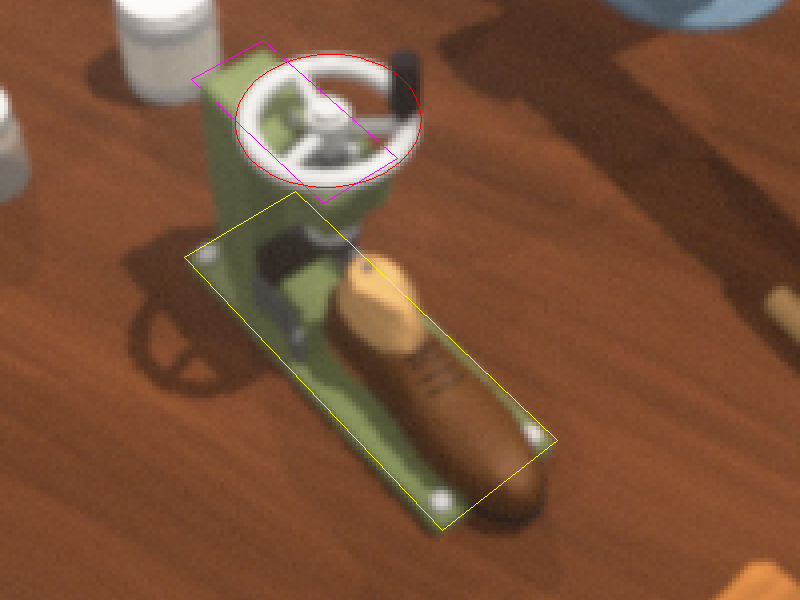

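Request:
jog_arm(targets=[[-0.022,0,-0.045,8,1],[-0.043,0,-0.09,16,1],[-0.065,0,-0.134,24,1],[-0.086,0,-0.179,32,1],[-0.108,0,-0.224,40,1],[-0.129,0,-0.268,48,1],[-0.15,0,-0.313,56,1],[-0.172,0,-0.358,64,1],[-0.194,0,-0.403,72,1],[-0.215,0,-0.447,80,1],[-0.237,0,-0.492,85,1],[-0.258,0,-0.537,89.2,1]])

```text
time_s: 2.85
tcp_pos: [0.6116, 0.1262, 0.2505]
ee_rot: [-0.698, 0.111, -0.112, 0.698]
ft_force: [0.3, 0.8, 0.8]
grip_width: 0.0851
```

```bash
python3 - <<'E'
from h import *
c=read_camera('wrist'); cv2.imwrite('pics/w1.png',cv2.resize(c['frame'][...,::-1],None,fx=1.5,fy=1.5))
T=robot.state(); M=R.from_quat(T['ee_rot']).as_matrix(); print(M.round(3),'xang',np.degrees(np.arctan2(M[1,0],M[0,0])),T['tcp_pos'],T['joints'],T['time_s'],T['ft_force'])
E
```

```text
[[ 0.948  0.004  0.319]
 [-0.319 -0.005  0.948]
 [ 0.005 -1.    -0.003]] xang -18.60498534624046 [0.61674873 0.11998909 0.24915846] [ 0.09356172  0.48922102  0.24998027  1.32818207 -0.0049902   1.98907603] 2.9 [ 5.82967562 -3.98814249 -0.247547  ]
```

View pics/w1.png

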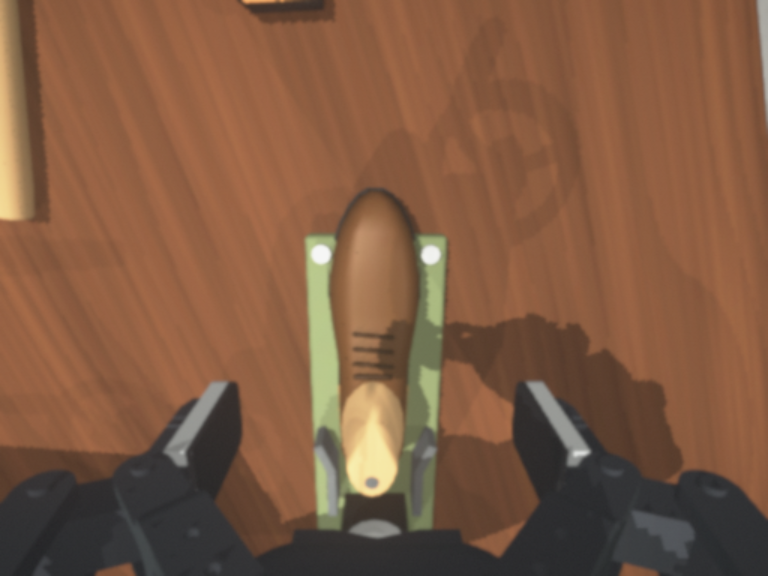

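Request:
jog_arm(targets=[[0,0,0,0,1],[0,0,0,0,1],[0,0,0,0,1]])

```text
time_s: 3.2
tcp_pos: [0.6095, 0.1289, 0.2505]
ee_rot: [-0.698, 0.11, -0.109, 0.699]
ft_force: [-0.1, -0.2, -0.8]
grip_width: 0.0857
```

```bash
python3 - <<'E'
from h import *
c=read_camera('wrist'); f=c['frame']
cv2.imwrite('pics/w2.png',cv2.resize(f[110:360,180:330][...,::-1],None,fx=4,fy=4,interpolation=3)[:600]); cv2.imwrite('pics/w2b.png',cv2.resize(f[230:360,180:330][...,::-1],None,fx=4,fy=4,interpolation=3))
T=robot.state(); M=R.from_quat(T['ee_rot']).as_matrix(); print('xang',np.degrees(np.arctan2(M[1,0],M[0,0])),T['tcp_pos'],T['time_s'],T['ft_force'])
np.savez('w2.npz',**{k:np.asarray(v) for k,v in c.items()})
hsv=cv2.cvtColor(f,cv2.COLOR_RGB2HSV); w=((hsv[...,1]<50)&(hsv[...,2]>190)).astype(np.uint8)
n,l,st,ce=cv2.connectedComponentsWithStats(w)
for i in range(1,n):
    if 20<st[i,4]<400: print(st[i],ce[i],back(c,[ce[i]],.018))
for q in ['shoe','shoe_front','heel_stop','press']:
    r=nets.outline_of(q,'wrist')
    if r: print(q,r[0]['conf'],r[0]['extent'])
    if q=='shoe': np.save('shoew.npy',r[0]['region'])
E
```

```text
xang -17.809525838449044 [0.60942276 0.12908369 0.25063683] 3.25 [0.31368473 0.89498947 0.57849171]
[210 164  13  14 148] [216.11486486 170.41216216] [[0.56740384 0.13660884 0.018     ]]
[284 165  12  14 133] [289.51879699 171.19548872] [[0.6482594 0.1096057 0.018    ]]
[381 301  10   5  38] [385.18421053 302.63157895] [[ 0.72214561 -0.10422674  0.018     ]]
shoe 0.93 [252.0, 231.1, 63.7, 206.5]
shoe_front 0.81 [254.4, 229.6, 62.0, 204.4]
heel_stop 0.75 [251.7, 341.7, 40.4, 23.8]
press 0.9 [253.0, 257.2, 93.8, 201.6]
```

View pics/w2.png

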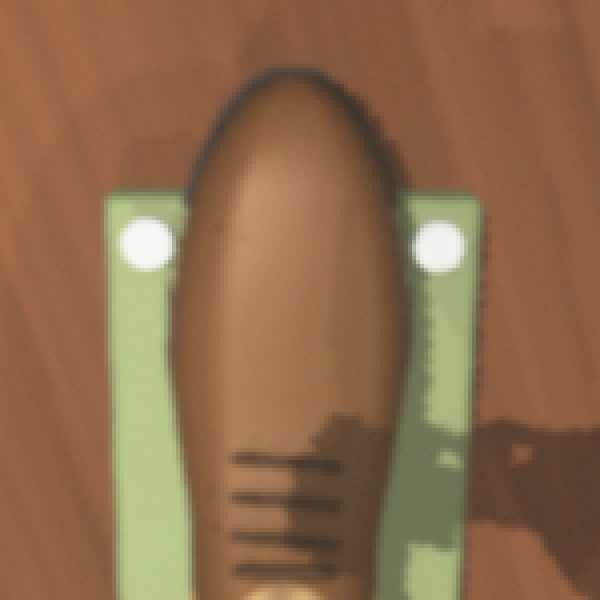

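View pics/w2b.png

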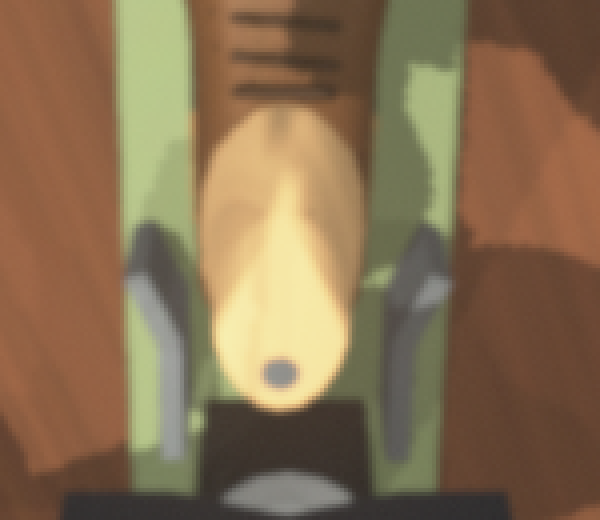

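```bash
python3 - <<'E'
from h import *
c=dict(np.load('w2.npz'))
e=back(c,[[252.8,158.3],[180+107/4-.5,110+195/4-.5],[180+482/4-.5,110+197/4-.5],[180+116/4-.5,229.5+120],[180+455/4-.5,229.5]],.016)
e=back(c,[[252.8,158.3],[180+105/4-.5,110+195/4-.5],[180+482/4-.5,110+197/4-.5],[180+131/4-.5,229.5+470/4],[180+440/4-.5,229.5+470/4]],.016);print(e)
for i,j in((1,3),(2,4)): print(np.degrees(np.arctan2(*(e[i]-e[j])[1::-1])),np.hypot(*(e[i]-e[j])[:2]))
toe=back(c,[[252.5,127.5]],.028)[0]; dot=back(c,[[249.5,323]],.112)[0]
print(toe,dot,'shoe ang',np.degrees(np.arctan2(*(toe-dot)[1::-1])), np.hypot(*(toe-dot)[:2]))
m=np.load('shoew.npy'); v,u=np.nonzero(m); W=back(c,np.c_[u,v],.04)[:,:2]
a=np.radians(71.8); ex=np.array([np.cos(a),np.sin(a)]);ey=np.array([-ex[1],ex[0]]); 
p0=(e[1]+e[2])[:2]/2-.185*ex; print('axis',p0)
X=(W-p0)@ex;Y=(W-p0)@ey
for x in np.arange(.1,.23,.01):
    k=abs(X-x)<.004; 
    if k.any(): print(round(x,3),Y[k].min().round(4),Y[k].max().round(4),((Y[k].min()+Y[k].max())/2).round(4))
print('toe,dot in press',(toe[:2]-p0)@ex,(toe[:2]-p0)@ey,(dot[:2]-p0)@ex,(dot[:2]-p0)@ey)
E
```

```text
[[ 0.61216187  0.13672326  0.016     ]
 [ 0.56051433  0.15343166  0.016     ]
 [ 0.66387197  0.11955077  0.016     ]
 [ 0.4744308  -0.10416582  0.016     ]
 [ 0.57920794 -0.13786808  0.016     ]]
71.52148300871318 0.271600507817198
71.7941702827445 0.27098425056599623
[0.62277847 0.17117037 0.028     ] [ 0.56284679 -0.00479227  0.112     ] shoe ang 71.19150501811816 0.18588882770475074
axis [ 0.55441119 -0.03925361]
0.1 -0.0274 0.0307 0.0016
0.11 -0.0283 0.0328 0.0022
0.12 -0.0302 0.0338 0.0018
0.13 -0.0311 0.0347 0.0018
0.14 -0.0319 0.0367 0.0024
0.15 -0.0325 0.0366 0.002
0.16 -0.0324 0.0352 0.0014
0.17 -0.0309 0.035 0.0021
0.18 -0.0284 0.0315 0.0016
0.19 -0.028 0.0302 0.0011
0.2 -0.0256 0.0268 0.0006
0.21 -0.021 0.0235 0.0012
0.22 -0.0144 0.016 0.0008
toe,dot in press 0.22125039352290765 0.0007757500514034926 0.03537204887518102 0.0027498970741619876
```

Request:
jog_arm(targets=[[0,0.04,0.002,0.8,1],[0,0.08,0.002,0.8,1],[0,0.12,0.002,0.8,1],[0,0.155,0.002,0.8,1],[0,0.18,0.002,0.8,1],[0,0.195,0.002,0.8,1],[0,0.205,0.002,0.8,1],[0,0.205,0.002,0.8,1],[0,0.205,0.002,0.8,1]])

```text
time_s: 4.35
tcp_pos: [0.6114, 0.13, 0.0461]
ee_rot: [-0.698, 0.115, -0.115, 0.698]
ft_force: [-0.2, 0.2, 0.7]
grip_width: 0.0856
```

Request:
jog_arm(targets=[[0,0,0,0,0.6],[0,0,0,0,0.5],[0,0,0,0,0.4],[0,0,0,0,0.4],[0,0,0,0,0.4]], force=25)

```text
time_s: 4.85
tcp_pos: [0.6118, 0.13, 0.0471]
ee_rot: [-0.697, 0.114, -0.116, 0.698]
ft_force: [-1.6, 0.2, 5.2]
grip_width: 0.0614
```

```bash
python3 - <<'E'
from h import *
c=read_camera('wrist'); cv2.imwrite('pics/w3.png',c['frame'][...,::-1])
T=robot.state(); M=R.from_quat(T['ee_rot']).as_matrix(); print(M.round(3),'xang',np.degrees(np.arctan2(M[1,0],M[0,0])),T['tcp_pos'],T['time_s'],T['ft_force'],T['grip_width'])
E
```

```text
[[ 0.947  0.002  0.321]
 [-0.321  0.001  0.947]
 [ 0.002 -1.     0.001]] xang -18.742556286100832 [0.61181606 0.13005643 0.04711522] 4.9 [-1.50968356  0.90329197  5.04875284] 0.06058327186068409
```

View pics/w3.png

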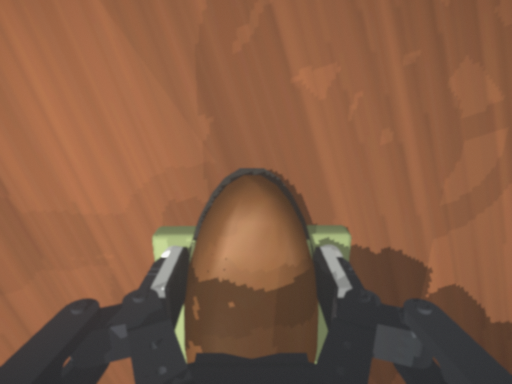

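Request:
jog_arm(targets=[[0,0,-0.005,0,0.4],[0,0,-0.011,0,0.4],[0,0,-0.017,0,0.4],[0,0,-0.023,0,0.4],[0,0,-0.029,0,0.4],[0,0,-0.034,0,0.4],[0,0,-0.038,0,0.4],[0,0,-0.041,0,0.4],[0,0,-0.043,0,0.4],[0,0,-0.043,0,0.4]])

```text
time_s: 5.9
tcp_pos: [0.5993, 0.0902, 0.0472]
ee_rot: [-0.696, 0.113, -0.116, 0.699]
ft_force: [1.0, 5.1, 4.2]
grip_width: 0.0613
```

```bash
cat > st.py <<'E'
from h import *
T=robot.state(); M=R.from_quat(T['ee_rot']).as_matrix()
d=T['tcp_pos'][:2]-np.array([.5545,-.039]); a=np.radians(71.65); ex=np.array([np.cos(a),np.sin(a)]);ey=np.array([-ex[1],ex[0]])
print('xang',np.degrees(np.arctan2(M[1,0],M[0,0])).round(2),np.round(T['tcp_pos'],4),'press',(d@ex).round(4),(d@ey).round(4),'t',T['time_s'],'F',np.round(T['ft_force'],1),'Fpress',(T['ft_force'][:2]@ex).round(1),(T['ft_force'][:2]@ey).round(1),T['grip_width'])
E
python3 st.py
```

```text
xang -18.69 [0.5993 0.0902 0.0472] press 0.1368 -0.0019 t 5.9 F [1.  5.1 4.2] Fpress 5.1 0.6 0.061284249219848465
```

Friction about 5 N so far, no lateral load. Now in small steps.

Request:
jog_arm(targets=[[0,0,-0.001,0,0.4],[0,0,-0.002,0,0.4],[0,0,-0.003,0,0.4],[0,0,-0.004,0,0.4],[0,0,-0.005,0,0.4],[0,0,-0.005,0,0.4]])

```text
time_s: 6.5
tcp_pos: [0.5979, 0.0858, 0.0472]
ee_rot: [-0.696, 0.113, -0.116, 0.699]
ft_force: [1.8, 5.6, 4.1]
grip_width: 0.0611
```

```bash
python3 st.py
```

```text
xang -18.67 [0.5979 0.0858 0.0472] press 0.1321 -0.0019 t 6.5 F [1.8 5.6 4.1] Fpress 5.9 0.1 0.061090886335641366
```

Request:
jog_arm(targets=[[0,0,-0.001,0,0.4],[0,0,-0.002,0,0.4],[0,0,-0.003,0,0.4],[0,0,-0.003,0,0.4]])

```text
time_s: 6.9
tcp_pos: [0.5969, 0.083, 0.0471]
ee_rot: [-0.696, 0.113, -0.116, 0.699]
ft_force: [2.2, 5.8, 4.5]
grip_width: 0.0615
```

```bash
python3 st.py
```

```text
xang -18.67 [0.5969 0.083  0.0471] press 0.1291 -0.0018 t 6.9 F [2.2 5.8 4.5] Fpress 6.2 -0.3 0.06153392706319596
```

Request:
jog_arm(targets=[[0,0,-0.001,0,0.4],[0,0,-0.002,0,0.4],[0,0,-0.002,0,0.4]])

```text
time_s: 7.2
tcp_pos: [0.5963, 0.0811, 0.0472]
ee_rot: [-0.696, 0.113, -0.116, 0.699]
ft_force: [1.3, 5.7, 4.6]
grip_width: 0.0613
```

```bash
python3 st.py
```

```text
xang -18.67 [0.5963 0.0811 0.0472] press 0.1271 -0.0018 t 7.2 F [1.3 5.7 4.6] Fpress 5.9 0.6 0.06126110515340539
```

Request:
jog_arm(targets=[[0,0,-0.001,0,0.4],[0,0,-0.002,0,0.4],[0,0,-0.002,0,0.4]])

```text
time_s: 7.5
tcp_pos: [0.5957, 0.0792, 0.0472]
ee_rot: [-0.696, 0.113, -0.116, 0.699]
ft_force: [1.8, 4.9, 4.6]
grip_width: 0.0611
```

```bash
python3 st.py
```

```text
xang -18.67 [0.5957 0.0792 0.0472] press 0.1251 -0.0019 t 7.5 F [1.8 4.9 4.6] Fpress 5.2 -0.2 0.06106110946443871
```

Request:
jog_arm(targets=[[0,0,-0.0005,0,0.4],[0,0,-0.001,0,0.4],[0,0,-0.0015,0,0.4]])

```text
time_s: 7.8
tcp_pos: [0.5954, 0.0782, 0.0472]
ee_rot: [-0.696, 0.113, -0.116, 0.7]
ft_force: [2.8, 7.4, 3.7]
grip_width: 0.0616
```

Request:
jog_arm(targets=[[0,0,-0.0005,0,0.4],[0,0,-0.001,0,0.4],[0,0,-0.0015,0,0.4]])

```text
time_s: 8.1
tcp_pos: [0.5953, 0.0781, 0.0472]
ee_rot: [-0.695, 0.113, -0.116, 0.701]
ft_force: [3.5, 10.8, 2.4]
grip_width: 0.0611
```

```bash
python3 st.py
```

```text
xang -18.62 [0.5953 0.0781 0.0472] press 0.124 -0.0018 t 8.1 F [ 3.5 10.8  2.4] Fpress 11.4 0.0 0.06109345854188895
```

Request:
jog_arm(targets=[[0,0,0,0,0.8],[0,0,0,0,1],[0,0,0,0,1],[0,0,0,0,1],[0,0,0,0,1]])

```text
time_s: 8.6
tcp_pos: [0.5921, 0.0745, 0.0451]
ee_rot: [0.698, -0.115, 0.115, -0.698]
ft_force: [-0.1, 0.7, 0.1]
grip_width: 0.0854
```

Request:
jog_arm(targets=[[0,-0.03,0.002,0,1],[0,-0.07,0.01,0,1],[0,-0.11,0.03,0,1],[0,-0.15,0.05,0,1],[0,-0.19,0.06,0,1],[0,-0.22,0.06,0,1],[0,-0.25,0.06,0,1],[0,-0.27,0.06,0,1],[0,-0.27,0.06,0,1],[0,-0.27,0.06,0,1]])

```text
time_s: 9.6
tcp_pos: [0.6118, 0.1316, 0.3149]
ee_rot: [-0.698, 0.115, -0.115, 0.698]
ft_force: [-0.3, -0.1, -1.0]
grip_width: 0.0855
```

```bash
python3 st.py; python3 - <<'E'
from h import *
for n in ('wrist','top','scene'):
    c=read_camera(n); cv2.imwrite(f'pics/{n}4.png',c['frame'][...,::-1]); np.savez(f'{n}4.npz',**{k:np.asarray(v) for k,v in c.items()})
c=dict(np.load('wrist4.npz')); f=c['frame']
cv2.imwrite('pics/w4c.png',cv2.resize(f[130:380,150:350][...,::-1],None,fx=3,fy=2.4,interpolation=3))
E
```

```text
xang -18.74 [0.6118 0.1316 0.3149] press 0.1799 -0.0007 t 9.6 F [-0.3 -0.1 -1. ] Fpress -0.2 0.3 0.08550470658851617
```

View pics/wrist4.png

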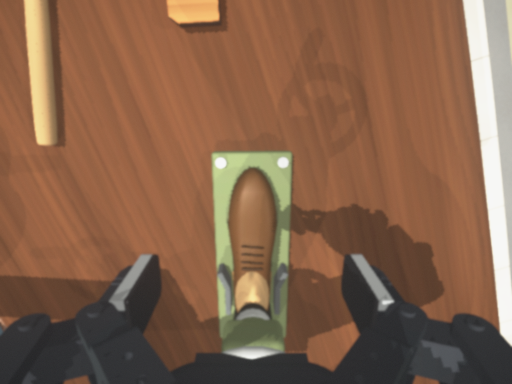

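View pics/top4.png

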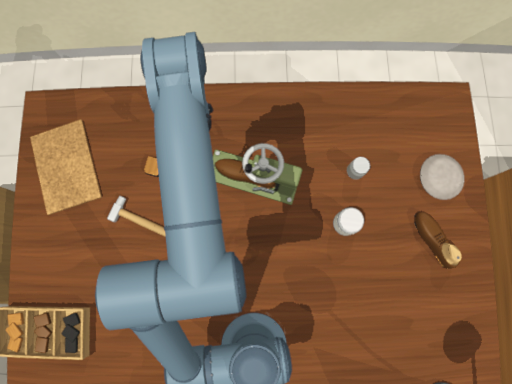

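Request:
jog_arm(targets=[[-0.008,-0.01,-0.03,0,1],[-0.016,-0.02,-0.06,0,1],[-0.024,-0.02,-0.09,0,1],[-0.032,-0.02,-0.12,0,1],[-0.038,-0.02,-0.14,0,1],[-0.038,-0.02,-0.1476,0,1],[-0.038,-0.02,-0.1476,0,1],[-0.038,-0.02,-0.1476,0,1]])

```text
time_s: 10.55
tcp_pos: [0.5285, 0.0045, 0.3347]
ee_rot: [-0.698, 0.115, -0.115, 0.698]
ft_force: [0.3, -0.5, -0.3]
grip_width: 0.0853
```

```bash
python3 st.py; python3 - <<'E'
from h import *
c=dict(np.load('wrist4.npz')); 
d=back(c,[[253.5,167.5]],.028)[0][:2]-np.array([.5545,-.039]); a=np.radians(71.65); print('toe press',d@[np.cos(a),np.sin(a)],d@[-np.sin(a),np.cos(a)])
c=read_camera('wrist'); cv2.imwrite('pics/w5.png',c['frame'][...,::-1])
print(nets.spot_in('handle_mid','wrist'))
print(proj(c,[[.5285,.004,.293],[.5285,.004,.268],[.5545,-.039,.246]]))
np.savez('w5.npz',**{k:np.asarray(v) for k,v in c.items()})
E
```

```text
xang -18.71 [0.5285 0.0045 0.3347] press 0.0331 0.0384 t 10.55 F [ 0.3 -0.5 -0.3] Fpress -0.4 -0.5 0.08525693693319389
toe press 0.16563537022326144 -0.002262385120339328
[{'extent': [257.2, 223.6, 31.9, 51.9], 'conf': 0.77}]
[[254.54785221 236.71251773]
 [254.15806779 220.356827  ]
 [304.86476216 249.27380412]]
```

View pics/w5.png

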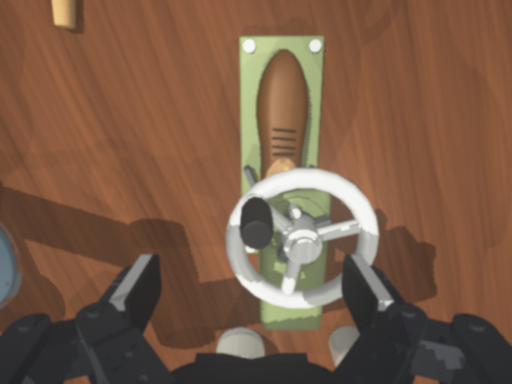

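```bash
python3 - <<'E'
from h import *
c=dict(np.load('w5.npz')); f=c['frame']
cv2.imwrite('pics/w5c.png',cv2.resize(f[160:320,215:390][...,::-1],None,fx=4,fy=3.7,interpolation=3))
hsv=cv2.cvtColor(f,cv2.COLOR_RGB2HSV); w=((hsv[...,1]<60)&(hsv[...,2]>170)).astype(np.uint8); w[:165]=0;w[312:]=0;w[:,:220]=0;w[:,383:]=0
cs=max(cv2.findContours(w,0,1)[0],key=cv2.contourArea); e=cv2.fitEllipse(cv2.convexHull(cs)); print(e,back(c,[e[0]],.235))
d=((hsv[...,2]<70)).astype(np.uint8); 
print(back(c,[[257.5,233]],.293),back(c,[[257.5,233]],.293))
E
```

```text
((301.42547607421875, 237.65016174316406), (139.98330688476562, 152.72235107421875), 73.33438873291016) [[ 0.55483577 -0.03446439  0.235     ]]
[[0.5308519  0.00567392 0.293     ]] [[0.5308519  0.00567392 0.293     ]]
```

View pics/w5c.png

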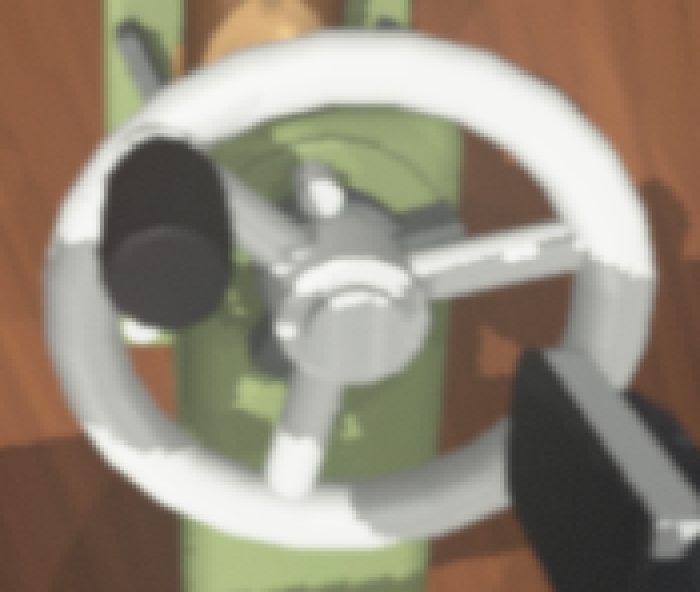

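Request:
jog_arm(targets=[[0.0017,0.02,0.0006,0,1],[0.0017,0.04,0.0006,0,1],[0.0017,0.055,0.0006,0,1],[0.0017,0.0637,0.0006,0,1],[0.0017,0.0637,0.0006,0,1],[0.0017,0.0637,0.0006,0,1]])

```text
time_s: 11.25
tcp_pos: [0.5304, 0.0044, 0.272]
ee_rot: [-0.698, 0.115, -0.115, 0.698]
ft_force: [-0.0, -0.2, -0.3]
grip_width: 0.0853
```

```bash
python3 st.py; python3 - <<'E'
from h import *
c=read_camera('wrist'); cv2.imwrite('pics/w6.png',c['frame'][...,::-1])
E
```

```text
xang -18.69 [0.5304 0.0044 0.272 ] press 0.0336 0.0366 t 11.25 F [-0.  -0.2 -0.3] Fpress -0.2 -0.1 0.08531708245615681
```

View pics/w6.png

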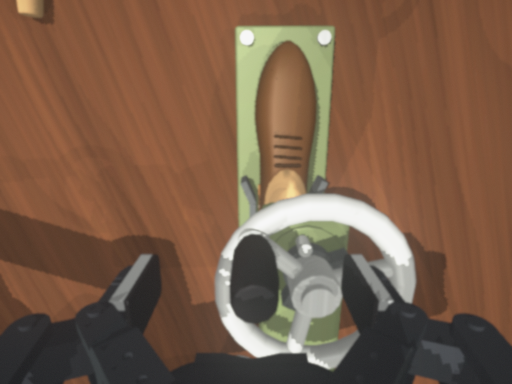

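The handle stands between the fingers (top at about (254,303), pads at about (150,270) and (352,275)). Closing.

Request:
jog_arm(targets=[[0,0,0,0,0.6],[0,0,0,0,0.35],[0,0,0,0,0.2],[0,0,0,0,0.1],[0,0,0,0,0.1],[0,0,0,0,0.1],[0,0,0,0,0.1]], force=60)

```text
time_s: 12.0
tcp_pos: [0.5305, 0.0038, 0.2721]
ee_rot: [0.698, -0.115, 0.116, -0.698]
ft_force: [0.8, -1.0, 2.8]
grip_width: 0.0198
```

```bash
python3 st.py; python3 - <<'E'
from h import *
c=read_camera('wrist'); cv2.imwrite('pics/w7.png',c['frame'][...,::-1])
E
```

```text
xang -18.73 [0.5305 0.0038 0.2721] press 0.0331 0.0362 t 12.0 F [ 0.8 -1.   2.8] Fpress -0.7 -1.0 0.01978545202507154
```

View pics/w7.png

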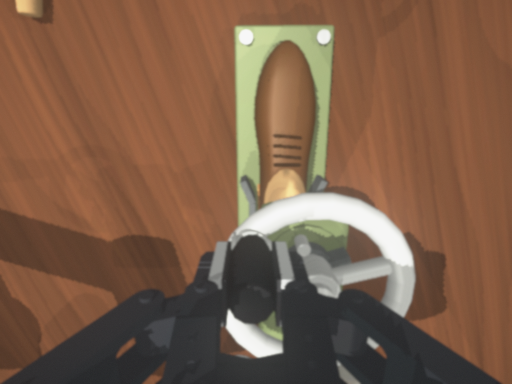

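```bash
cat > arc.py <<'E'
import sys,numpy as np
# usage: phi0(deg, tool frame) step n [r0x r0z current offset from centre]
a,st,n=map(float,sys.argv[1:4]); r=.05
o=np.array(list(map(float,sys.argv[4:6]))) if len(sys.argv)>4 else r*np.array([np.cos(np.radians(a)),np.sin(np.radians(a))])
print([[round(r*np.cos(np.radians(p))-o[0],4),0,round(r*np.sin(np.radians(p))-o[1],4),0,0.1] for p in a-st*np.arange(1,n+1)])
E
python3 arc.py 138 5 8
```

```text
[[np.float64(0.0031), 0, np.float64(0.0031), 0, 0.1], [np.float64(0.0064), 0, np.float64(0.0059), 0, 0.1], [np.float64(0.0099), 0, np.float64(0.0085), 0, 0.1], [np.float64(0.0137), 0, np.float64(0.0107), 0, 0.1], [np.float64(0.0176), 0, np.float64(0.0126), 0, 0.1], [np.float64(0.0217), 0, np.float64(0.0141), 0, 0.1], [np.float64(0.0259), 0, np.float64(0.0153), 0, 0.1], [np.float64(0.0302), 0, np.float64(0.0161), 0, 0.1]]
```

Request:
jog_arm(targets=[[0.0031,0,0.0031,0,0.1],[0.0064,0,0.0059,0,0.1],[0.0099,0,0.0085,0,0.1],[0.0137,0,0.0107,0,0.1],[0.0176,0,0.0126,0,0.1],[0.0217,0,0.0141,0,0.1],[0.0217,0,0.0141,0,0.1]])

```text
time_s: 12.75
tcp_pos: [0.5563, 0.0106, 0.2721]
ee_rot: [-0.698, 0.114, -0.116, 0.698]
ft_force: [0.4, -1.5, 5.6]
grip_width: 0.0202
```

```bash
cat > w.py <<'E'
from h import *
import json,os,sys
C=np.array(json.load(open('C.json'))) if os.path.exists('C.json') else np.array([.5545,-.039])
T=robot.state(); d=T['tcp_pos'][:2]-C; th=np.arctan2(d[1],d[0]); er=d/np.hypot(*d); et=np.array([er[1],-er[0]])  # clockwise
F=T['ft_force'][:2]
M=R.from_quat(T['ee_rot']).as_matrix(); ta=np.degrees(np.arctan2(M[1,0],M[0,0]))
print('th',np.degrees(th).round(2),'phi',(np.degrees(th)-ta).round(2),'r',np.hypot(*d).round(4),'Frad',(F@er).round(2),'Fcw',(F@et).round(2),'Fz',T['ft_force'][2].round(1),np.round(T['tcp_pos'],4),'ta',ta.round(2),'gw',round(T['grip_width'],4),'t',T['time_s'])
with open('log.txt','a') as f: f.write(json.dumps([T['time_s']]+list(map(float,T['tcp_pos'][:2]))+list(map(float,F)))+'\n')
E
python3 w.py
```

```text
th 87.9 phi 106.61 r 0.0496 Frad -1.45 Fcw 0.47 Fz 5.6 [0.5563 0.0106 0.2721] ta -18.71 gw 0.0202 t 12.75
```

```bash
sed -i 's/round(r\*np.cos(np.radians(p))-o\[0\],4)/float(round(r*np.cos(np.radians(p))-o[0],4))/; s/round(r\*np.sin(np.radians(p))-o\[1\],4)/float(round(r*np.sin(np.radians(p))-o[1],4))/' arc.py; for p in 108 96 84 72 60 48 36 24; do python3 arc.py $p 3 4; done
```

```text
[[0.0025, 0, 0.0007, 0, 0.1], [0.0051, 0, 0.0014, 0, 0.1], [0.0076, 0, 0.0018, 0, 0.1], [0.0102, 0, 0.0022, 0, 0.1]]
[[0.0026, 0, 0.0002, 0, 0.1], [0.0052, 0, 0.0003, 0, 0.1], [0.0078, 0, 0.0002, 0, 0.1], [0.0105, 0, 0.0, 0, 0.1]]
[[0.0026, 0, -0.0003, 0, 0.1], [0.0052, 0, -0.0008, 0, 0.1], [0.0077, 0, -0.0014, 0, 0.1], [0.0102, 0, -0.0022, 0, 0.1]]
[[0.0025, 0, -0.0009, 0, 0.1], [0.0049, 0, -0.0019, 0, 0.1], [0.0072, 0, -0.003, 0, 0.1], [0.0095, 0, -0.0043, 0, 0.1]]
[[0.0022, 0, -0.0014, 0, 0.1], [0.0044, 0, -0.0029, 0, 0.1], [0.0065, 0, -0.0044, 0, 0.1], [0.0085, 0, -0.0061, 0, 0.1]]
[[0.0019, 0, -0.0018, 0, 0.1], [0.0037, 0, -0.0037, 0, 0.1], [0.0054, 0, -0.0057, 0, 0.1], [0.007, 0, -0.0078, 0, 0.1]]
[[0.0015, 0, -0.0022, 0, 0.1], [0.0029, 0, -0.0044, 0, 0.1], [0.0041, 0, -0.0067, 0, 0.1], [0.0052, 0, -0.0091, 0, 0.1]]
[[0.001, 0, -0.0024, 0, 0.1], [0.0019, 0, -0.0049, 0, 0.1], [0.0026, 0, -0.0074, 0, 0.1], [0.0032, 0, -0.0099, 0, 0.1]]
```

Request:
jog_arm(targets=[[0.0025,0,0.0007,0,0.1],[0.0051,0,0.0014,0,0.1],[0.0076,0,0.0018,0,0.1],[0.0102,0,0.0022,0,0.1],[0.0102,0,0.0022,0,0.1]])

```text
time_s: 13.25
tcp_pos: [0.5663, 0.0094, 0.2721]
ee_rot: [-0.698, 0.114, -0.115, 0.698]
ft_force: [-0.1, -1.1, 6.0]
grip_width: 0.02
```

```bash
python3 w.py
```

```text
th 76.26 phi 94.98 r 0.0499 Frad -1.07 Fcw 0.13 Fz 6.0 [0.5663 0.0094 0.2721] ta -18.71 gw 0.02 t 13.25
```

Request:
jog_arm(targets=[[0.0026,0,0.0002,0,0.1],[0.0052,0,0.0003,0,0.1],[0.0078,0,0.0002,0,0.1],[0.0105,0,0.0,0,0.1],[0.0105,0,0.0,0,0.1]])

```text
time_s: 13.75
tcp_pos: [0.5762, 0.0062, 0.2721]
ee_rot: [-0.697, 0.115, -0.115, 0.698]
ft_force: [0.7, -1.4, 6.0]
grip_width: 0.0198
```

```bash
python3 w.py
```

```text
th 64.33 phi 83.04 r 0.0501 Frad -1.02 Fcw 1.22 Fz 6.0 [0.5762 0.0062 0.2721] ta -18.71 gw 0.0198 t 13.75
```

Request:
jog_arm(targets=[[0.0026,0,-0.0003,0,0.1],[0.0052,0,-0.0008,0,0.1],[0.0077,0,-0.0014,0,0.1],[0.0102,0,-0.0022,0,0.1],[0.0102,0,-0.0022,0,0.1]])

```text
time_s: 14.25
tcp_pos: [0.5822, 0.003, 0.2721]
ee_rot: [-0.696, 0.116, -0.113, 0.699]
ft_force: [-7.9, 4.6, 11.3]
grip_width: 0.0199
```

```bash
python3 w.py
```

```text
th 56.57 phi 75.22 r 0.0503 Frad -0.48 Fcw -9.12 Fz 11.3 [0.5822 0.003  0.2721] ta -18.64 gw 0.0199 t 14.25
```

Request:
jog_arm(targets=[[0.0025,0,-0.0009,0,0.1],[0.0049,0,-0.0019,0,0.1],[0.0072,0,-0.003,0,0.1],[0.0095,0,-0.0043,0,0.1],[0.0095,0,-0.0043,0,0.1]])

```text
time_s: 14.75
tcp_pos: [0.5901, -0.0032, 0.272]
ee_rot: [-0.696, 0.116, -0.113, 0.7]
ft_force: [-6.4, 7.4, 9.3]
grip_width: 0.0198
```

```bash
python3 w.py
```

```text
th 45.09 phi 63.69 r 0.0505 Frad 0.75 Fcw -9.78 Fz 9.3 [ 0.5901 -0.0032  0.272 ] ta -18.6 gw 0.0198 t 14.75
```

```bash
python3 arc.py 60 3 12; python3 arc.py 24 3 12
```

```text
[[0.0022, 0, -0.0014, 0, 0.1], [0.0044, 0, -0.0029, 0, 0.1], [0.0065, 0, -0.0044, 0, 0.1], [0.0085, 0, -0.0061, 0, 0.1], [0.0104, 0, -0.0079, 0, 0.1], [0.0122, 0, -0.0098, 0, 0.1], [0.0139, 0, -0.0118, 0, 0.1], [0.0155, 0, -0.0139, 0, 0.1], [0.0169, 0, -0.0161, 0, 0.1], [0.0183, 0, -0.0183, 0, 0.1], [0.0196, 0, -0.0206, 0, 0.1], [0.0207, 0, -0.023, 0, 0.1]]
[[0.001, 0, -0.0024, 0, 0.1], [0.0019, 0, -0.0049, 0, 0.1], [0.0026, 0, -0.0074, 0, 0.1], [0.0032, 0, -0.0099, 0, 0.1], [0.0037, 0, -0.0125, 0, 0.1], [0.004, 0, -0.0151, 0, 0.1], [0.0043, 0, -0.0177, 0, 0.1], [0.0043, 0, -0.0203, 0, 0.1], [0.0043, 0, -0.023, 0, 0.1], [0.004, 0, -0.0256, 0, 0.1], [0.0037, 0, -0.0282, 0, 0.1], [0.0032, 0, -0.0307, 0, 0.1]]
```

Request:
jog_arm(targets=[[0.0022,0,-0.0014,0,0.1],[0.0044,0,-0.0029,0,0.1],[0.0065,0,-0.0044,0,0.1],[0.0085,0,-0.0061,0,0.1],[0.0104,0,-0.0079,0,0.1],[0.0122,0,-0.0098,0,0.1],[0.0139,0,-0.0118,0,0.1],[0.0155,0,-0.0139,0,0.1],[0.0169,0,-0.0161,0,0.1],[0.0183,0,-0.0183,0,0.1],[0.0196,0,-0.0206,0,0.1],[0.0207,0,-0.023,0,0.1]])

```text
time_s: 15.95
tcp_pos: [0.6047, -0.03, 0.2721]
ee_rot: [-0.694, 0.114, -0.114, 0.701]
ft_force: [-0.4, 12.4, 6.3]
grip_width: 0.0203
```

```bash
python3 w.py
```

```text
th 10.12 phi 28.66 r 0.051 Frad 1.76 Fcw -12.24 Fz 6.3 [ 0.6047 -0.03    0.2721] ta -18.53 gw 0.0203 t 15.95
```

Request:
jog_arm(targets=[[0.001,0,-0.0024,0,0.1],[0.0019,0,-0.0049,0,0.1],[0.0026,0,-0.0074,0,0.1],[0.0032,0,-0.0099,0,0.1],[0.0037,0,-0.0125,0,0.1],[0.004,0,-0.0151,0,0.1],[0.0043,0,-0.0177,0,0.1],[0.0043,0,-0.0203,0,0.1],[0.0043,0,-0.023,0,0.1],[0.004,0,-0.0256,0,0.1],[0.0037,0,-0.0282,0,0.1],[0.0032,0,-0.0307,0,0.1]])

```text
time_s: 17.15
tcp_pos: [0.6006, -0.0613, 0.2721]
ee_rot: [-0.695, 0.112, -0.116, 0.701]
ft_force: [7.9, 8.3, 2.6]
grip_width: 0.0198
```

```bash
python3 w.py; python3 arc.py -12 3 12; python3 arc.py -48 3 12
```

```text
th -25.79 phi -7.23 r 0.0512 Frad 3.47 Fcw -10.91 Fz 2.6 [ 0.6006 -0.0613  0.2721] ta -18.56 gw 0.0198 t 17.15
[[-0.0006, 0, -0.0025, 0, 0.1], [-0.0014, 0, -0.0051, 0, 0.1], [-0.0022, 0, -0.0075, 0, 0.1], [-0.0032, 0, -0.0099, 0, 0.1], [-0.0044, 0, -0.0123, 0, 0.1], [-0.0056, 0, -0.0146, 0, 0.1], [-0.007, 0, -0.0168, 0, 0.1], [-0.0085, 0, -0.019, 0, 0.1], [-0.0101, 0, -0.0211, 0, 0.1], [-0.0118, 0, -0.0231, 0, 0.1], [-0.0136, 0, -0.025, 0, 0.1], [-0.0155, 0, -0.0268, 0, 0.1]]
[[-0.002, 0, -0.0017, 0, 0.1], [-0.0041, 0, -0.0033, 0, 0.1], [-0.0062, 0, -0.0048, 0, 0.1], [-0.0085, 0, -0.0061, 0, 0.1], [-0.0108, 0, -0.0074, 0, 0.1], [-0.0131, 0, -0.0085, 0, 0.1], [-0.0155, 0, -0.0095, 0, 0.1], [-0.018, 0, -0.0104, 0, 0.1], [-0.0205, 0, -0.0111, 0, 0.1], [-0.0231, 0, -0.0118, 0, 0.1], [-0.0256, 0, -0.0122, 0, 0.1], [-0.0282, 0, -0.0126, 0, 0.1]]
```

Request:
jog_arm(targets=[[-0.0006,0,-0.0025,0,0.1],[-0.0014,0,-0.0051,0,0.1],[-0.0022,0,-0.0075,0,0.1],[-0.0032,0,-0.0099,0,0.1],[-0.0044,0,-0.0123,0,0.1],[-0.0056,0,-0.0146,0,0.1],[-0.007,0,-0.0168,0,0.1],[-0.0085,0,-0.019,0,0.1],[-0.0101,0,-0.0211,0,0.1],[-0.0118,0,-0.0231,0,0.1],[-0.0136,0,-0.025,0,0.1],[-0.0155,0,-0.0268,0,0.1]])

```text
time_s: 18.35
tcp_pos: [0.5785, -0.0839, 0.2722]
ee_rot: [-0.696, 0.112, -0.117, 0.7]
ft_force: [11.4, 2.8, -0.2]
grip_width: 0.0201
```

```bash
python3 w.py
```

```text
th -61.86 phi -43.23 r 0.0509 Frad 2.89 Fcw -11.37 Fz -0.2 [ 0.5785 -0.0839  0.2722] ta -18.63 gw 0.0201 t 18.35
```

Request:
jog_arm(targets=[[-0.002,0,-0.0017,0,0.1],[-0.0041,0,-0.0033,0,0.1],[-0.0062,0,-0.0048,0,0.1],[-0.0085,0,-0.0061,0,0.1],[-0.0108,0,-0.0074,0,0.1],[-0.0131,0,-0.0085,0,0.1],[-0.0155,0,-0.0095,0,0.1],[-0.018,0,-0.0104,0,0.1],[-0.0205,0,-0.0111,0,0.1],[-0.0231,0,-0.0118,0,0.1],[-0.0256,0,-0.0122,0,0.1],[-0.0282,0,-0.0126,0,0.1]])

```text
time_s: 19.55
tcp_pos: [0.5478, -0.0888, 0.2722]
ee_rot: [-0.697, 0.112, -0.118, 0.698]
ft_force: [11.6, -3.0, -1.8]
grip_width: 0.0201
```

```bash
python3 w.py; python3 - <<'E'
from h import *; import json
L=np.array([json.loads(l) for l in open('log.txt')])[:,1:3]
r=least_squares(lambda p:np.hypot(L[:,0]-p[0],L[:,1]-p[1])-p[2],[.5545,-.039,.05]); print(r.x,r.fun)
E
python3 arc.py -84 3 12; python3 arc.py -120 3 12
```

```text
th -97.7 phi -79.0 r 0.0503 Frad 1.42 Fcw -11.86 Fz -1.8 [ 0.5478 -0.0888  0.2722] ta -18.7 gw 0.0201 t 19.55
[ 0.55559542 -0.03940447  0.05001594] [-1.66742600e-05  6.25145025e-06  1.45475705e-05 -3.24371368e-06
  3.21696427e-06 -1.55888172e-06 -9.01992355e-06  4.99391362e-06
  1.49389414e-06]
[[-0.0026, 0, -0.0002, 0, 0.1], [-0.0052, 0, -0.0003, 0, 0.1], [-0.0078, 0, -0.0002, 0, 0.1], [-0.0105, 0, 0.0, 0, 0.1], [-0.013, 0, 0.0003, 0, 0.1], [-0.0156, 0, 0.0008, 0, 0.1], [-0.0182, 0, 0.0014, 0, 0.1], [-0.0207, 0, 0.0022, 0, 0.1], [-0.0231, 0, 0.003, 0, 0.1], [-0.0256, 0, 0.004, 0, 0.1], [-0.0279, 0, 0.0052, 0, 0.1], [-0.0302, 0, 0.0064, 0, 0.1]]
[[-0.0022, 0, 0.0014, 0, 0.1], [-0.0044, 0, 0.0029, 0, 0.1], [-0.0065, 0, 0.0044, 0, 0.1], [-0.0085, 0, 0.0061, 0, 0.1], [-0.0104, 0, 0.0079, 0, 0.1], [-0.0122, 0, 0.0098, 0, 0.1], [-0.0139, 0, 0.0118, 0, 0.1], [-0.0155, 0, 0.0139, 0, 0.1], [-0.0169, 0, 0.0161, 0, 0.1], [-0.0183, 0, 0.0183, 0, 0.1], [-0.0196, 0, 0.0206, 0, 0.1], [-0.0207, 0, 0.023, 0, 0.1]]
```

Request:
jog_arm(targets=[[-0.0026,0,-0.0002,0,0.1],[-0.0052,0,-0.0003,0,0.1],[-0.0078,0,-0.0002,0,0.1],[-0.0105,0,0.0,0,0.1],[-0.013,0,0.0003,0,0.1],[-0.0156,0,0.0008,0,0.1],[-0.0182,0,0.0014,0,0.1],[-0.0207,0,0.0022,0,0.1],[-0.0231,0,0.003,0,0.1],[-0.0256,0,0.004,0,0.1],[-0.0279,0,0.0052,0,0.1],[-0.0302,0,0.0064,0,0.1]])

```text
time_s: 20.75
tcp_pos: [0.5204, -0.0748, 0.2722]
ee_rot: [0.699, -0.113, 0.118, -0.696]
ft_force: [8.9, -7.6, -1.3]
grip_width: 0.0202
```

```bash
echo '[0.5556,-0.0394]'>C.json; python3 w.py; python3 arc.py -156 3 12
```

```text
th -134.83 phi -116.06 r 0.05 Frad -0.82 Fcw -11.67 Fz -1.3 [ 0.5204 -0.0748  0.2722] ta -18.78 gw 0.0202 t 20.75
[[-0.001, 0, 0.0024, 0, 0.1], [-0.0019, 0, 0.0049, 0, 0.1], [-0.0026, 0, 0.0074, 0, 0.1], [-0.0032, 0, 0.0099, 0, 0.1], [-0.0037, 0, 0.0125, 0, 0.1], [-0.004, 0, 0.0151, 0, 0.1], [-0.0043, 0, 0.0177, 0, 0.1], [-0.0043, 0, 0.0203, 0, 0.1], [-0.0043, 0, 0.023, 0, 0.1], [-0.004, 0, 0.0256, 0, 0.1], [-0.0037, 0, 0.0282, 0, 0.1], [-0.0032, 0, 0.0307, 0, 0.1]]
```

Request:
jog_arm(targets=[[-0.0022,0,0.0014,0,0.1],[-0.0044,0,0.0029,0,0.1],[-0.0065,0,0.0044,0,0.1],[-0.0085,0,0.0061,0,0.1],[-0.0104,0,0.0079,0,0.1],[-0.0122,0,0.0098,0,0.1],[-0.0139,0,0.0118,0,0.1],[-0.0155,0,0.0139,0,0.1],[-0.0169,0,0.0161,0,0.1],[-0.0183,0,0.0183,0,0.1],[-0.0196,0,0.0206,0,0.1],[-0.0207,0,0.023,0,0.1]])

```text
time_s: 21.95
tcp_pos: [0.5063, -0.0474, 0.2721]
ee_rot: [0.7, -0.114, 0.117, -0.695]
ft_force: [2.3, -11.2, 2.7]
grip_width: 0.0202
```

```bash
python3 w.py; python3 arc.py -192 3 12; python3 arc.py -228 3 12
```

```text
th -170.83 phi -152.01 r 0.05 Frad -0.52 Fcw -11.46 Fz 2.7 [ 0.5063 -0.0474  0.2721] ta -18.83 gw 0.0202 t 21.95
[[0.0006, 0, 0.0025, 0, 0.1], [0.0014, 0, 0.0051, 0, 0.1], [0.0022, 0, 0.0075, 0, 0.1], [0.0032, 0, 0.0099, 0, 0.1], [0.0044, 0, 0.0123, 0, 0.1], [0.0056, 0, 0.0146, 0, 0.1], [0.007, 0, 0.0168, 0, 0.1], [0.0085, 0, 0.019, 0, 0.1], [0.0101, 0, 0.0211, 0, 0.1], [0.0118, 0, 0.0231, 0, 0.1], [0.0136, 0, 0.025, 0, 0.1], [0.0155, 0, 0.0268, 0, 0.1]]
[[0.002, 0, 0.0017, 0, 0.1], [0.0041, 0, 0.0033, 0, 0.1], [0.0062, 0, 0.0048, 0, 0.1], [0.0085, 0, 0.0061, 0, 0.1], [0.0108, 0, 0.0074, 0, 0.1], [0.0131, 0, 0.0085, 0, 0.1], [0.0155, 0, 0.0095, 0, 0.1], [0.018, 0, 0.0104, 0, 0.1], [0.0205, 0, 0.0111, 0, 0.1], [0.0231, 0, 0.0118, 0, 0.1], [0.0256, 0, 0.0122, 0, 0.1], [0.0282, 0, 0.0126, 0, 0.1]]
```

Request:
jog_arm(targets=[[-0.001,0,0.0024,0,0.1],[-0.0019,0,0.0049,0,0.1],[-0.0026,0,0.0074,0,0.1],[-0.0032,0,0.0099,0,0.1],[-0.0037,0,0.0125,0,0.1],[-0.004,0,0.0151,0,0.1],[-0.0043,0,0.0177,0,0.1],[-0.0043,0,0.0203,0,0.1],[-0.0043,0,0.023,0,0.1],[-0.004,0,0.0256,0,0.1],[-0.0037,0,0.0282,0,0.1],[-0.0032,0,0.0307,0,0.1]])

```text
time_s: 23.15
tcp_pos: [0.511, -0.017, 0.2721]
ee_rot: [0.7, -0.116, 0.116, -0.695]
ft_force: [-3.5, -11.1, 7.4]
grip_width: 0.0201
```

```bash
python3 w.py
```

```text
th 153.36 phi 172.19 r 0.0499 Frad -1.85 Fcw -11.5 Fz 7.4 [ 0.511  -0.017   0.2721] ta -18.83 gw 0.0201 t 23.15
```

Request:
jog_arm(targets=[[0.0006,0,0.0025,0,0.1],[0.0014,0,0.0051,0,0.1],[0.0022,0,0.0075,0,0.1],[0.0032,0,0.0099,0,0.1],[0.0044,0,0.0123,0,0.1],[0.0056,0,0.0146,0,0.1],[0.007,0,0.0168,0,0.1],[0.0085,0,0.019,0,0.1],[0.0101,0,0.0211,0,0.1],[0.0118,0,0.0231,0,0.1],[0.0136,0,0.025,0,0.1],[0.0155,0,0.0268,0,0.1]])

```text
time_s: 24.35
tcp_pos: [0.5322, 0.0048, 0.272]
ee_rot: [0.699, -0.117, 0.114, -0.696]
ft_force: [-8.8, -6.3, 11.2]
grip_width: 0.02
```

```bash
python3 w.py;  python3 - <<'E'
from h import *; import json
L=np.array([json.loads(l) for l in open('log.txt')])[:,1:3]
r=least_squares(lambda p:np.hypot(L[:,0]-p[0],L[:,1]-p[1])-p[2],[.5545,-.039,.05]); print(r.x,abs(r.fun).max())
print(np.degrees(np.arctan2(*(L-r.x[:2]).T[::-1])).round(2))
E
```

```text
th 117.89 phi 136.67 r 0.05 Frad -1.49 Fcw -10.73 Fz 11.2 [0.5322 0.0048 0.272 ] ta -18.78 gw 0.02 t 24.35
[ 0.55563158 -0.0394048   0.04999613] 2.6649562013508765e-05
[  89.21   77.63   65.7    57.91   46.33   10.81  -25.94  -62.79  -99.05
 -134.86 -170.85  153.37  117.92]
```

Request:
jog_arm(targets=[[0.002,0,0.0017,0,0.1],[0.0041,0,0.0033,0,0.1],[0.0062,0,0.0048,0,0.1],[0.0085,0,0.0061,0,0.1],[0.0108,0,0.0074,0,0.1],[0.0131,0,0.0085,0,0.1],[0.0155,0,0.0095,0,0.1],[0.018,0,0.0104,0,0.1],[0.0205,0,0.0111,0,0.1],[0.0231,0,0.0118,0,0.1],[0.0256,0,0.0122,0,0.1],[0.0282,0,0.0126,0,0.1]])

```text
time_s: 25.55
tcp_pos: [0.5621, 0.0102, 0.272]
ee_rot: [-0.698, 0.117, -0.112, 0.698]
ft_force: [-11.4, 0.3, 12.5]
grip_width: 0.0205
```

```bash
python3 w.py; python3 arc.py 96 3 6
```

```text
th 82.54 phi 101.23 r 0.05 Frad -1.17 Fcw -11.37 Fz 12.5 [0.5621 0.0102 0.272 ] ta -18.69 gw 0.0205 t 25.55
[[0.0026, 0, 0.0002, 0, 0.1], [0.0052, 0, 0.0003, 0, 0.1], [0.0078, 0, 0.0002, 0, 0.1], [0.0105, 0, 0.0, 0, 0.1], [0.013, 0, -0.0003, 0, 0.1], [0.0156, 0, -0.0008, 0, 0.1]]
```

Request:
jog_arm(targets=[[0.0026,0,0.0002,0,0.1],[0.0052,0,0.0003,0,0.1],[0.0078,0,0.0002,0,0.1],[0.0105,0,0.0,0,0.1],[0.013,0,-0.0003,0,0.1],[0.0156,0,-0.0008,0,0.1],[0.0156,0,-0.0008,0,0.1],[0.0156,0,-0.0008,0,0.1],[0.0156,0,-0.0008,0,0.1]])

```text
time_s: 26.45
tcp_pos: [0.5773, 0.0056, 0.272]
ee_rot: [-0.697, 0.116, -0.113, 0.699]
ft_force: [-9.2, 3.6, 10.9]
grip_width: 0.0199
```

```bash
python3 w.py; python3 arc.py 78 2 5
```

```text
th 64.26 phi 82.9 r 0.05 Frad -0.74 Fcw -9.82 Fz 10.9 [0.5773 0.0056 0.272 ] ta -18.64 gw 0.0199 t 26.45
[[0.0017, 0, -0.0004, 0, 0.1], [0.0034, 0, -0.0008, 0, 0.1], [0.0051, 0, -0.0014, 0, 0.1], [0.0067, 0, -0.0019, 0, 0.1], [0.0083, 0, -0.0025, 0, 0.1]]
```

Request:
jog_arm(targets=[[0.0017,0,-0.0004,0,0.1],[0.0034,0,-0.0008,0,0.1],[0.0042,0,-0.0011,0,0.1],[0.0042,0,-0.0011,0,0.1],[0.0042,0,-0.0011,0,0.1],[0.0042,0,-0.0011,0,0.1]])

```text
time_s: 27.05
tcp_pos: [0.5809, 0.0037, 0.272]
ee_rot: [-0.696, 0.116, -0.112, 0.699]
ft_force: [-9.5, 6.1, 10.8]
grip_width: 0.0197
```

```bash
python3 w.py
```

```text
th 59.59 phi 78.22 r 0.05 Frad 0.43 Fcw -11.28 Fz 10.8 [0.5809 0.0037 0.272 ] ta -18.62 gw 0.0197 t 27.05
```

Request:
jog_arm(targets=[[-0.0018,0,0.0005,0,0.1],[-0.0034,0,0.001,0,0.1],[-0.0034,0,0.001,0,0.1],[-0.0034,0,0.001,0,0.1]])

```text
time_s: 27.45
tcp_pos: [0.5806, 0.0039, 0.2721]
ee_rot: [-0.697, 0.115, -0.115, 0.698]
ft_force: [-2.5, 0.3, 6.5]
grip_width: 0.0201
```

```bash
python3 w.py
```

```text
th 60.02 phi 78.71 r 0.05 Frad -1.02 Fcw -2.34 Fz 6.5 [0.5806 0.0039 0.2721] ta -18.69 gw 0.0201 t 27.45
```

Request:
jog_arm(targets=[[0,0,0,0,0.4],[0,0,0,0,0.8],[0,0,0,0,1],[0,0,0,0,1],[0,0,0,0,1],[0,0,0,0,1]])

```text
time_s: 28.05
tcp_pos: [0.5807, 0.0031, 0.2715]
ee_rot: [-0.698, 0.115, -0.115, 0.698]
ft_force: [0.2, 0.4, -0.2]
grip_width: 0.0851
```

```bash
python3 w.py; python3 - <<'E'
from h import *
c=read_camera('wrist'); cv2.imwrite('pics/w8.png',c['frame'][...,::-1])
E
```

```text
th 59.46 phi 78.18 r 0.0494 Frad 0.48 Fcw -0.01 Fz -0.2 [0.5807 0.0031 0.2715] ta -18.72 gw 0.0851 t 28.05
```

View pics/w8.png

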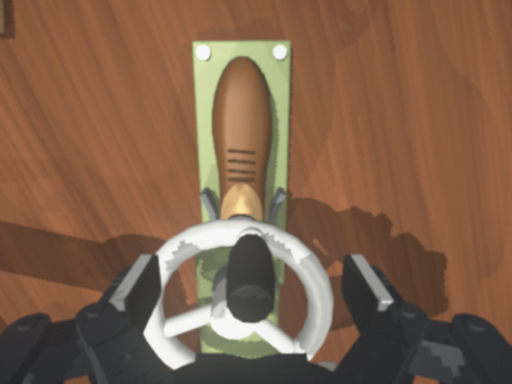

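Request:
jog_arm(targets=[[0,-0.02,0,0,1],[0,-0.05,0,0,1],[0,-0.08,0,0,1],[0,-0.08,0.04,0,1],[0,-0.08,0.08,0,1],[0,-0.08,0.12,0,1],[0,-0.08,0.14,0,1],[0,-0.08,0.14,0,1],[0,-0.08,0.14,0,1]])

```text
time_s: 29.0
tcp_pos: [0.6256, 0.1357, 0.3514]
ee_rot: [0.698, -0.115, 0.115, -0.698]
ft_force: [-0.9, -1.1, 0.7]
grip_width: 0.0854
```

```bash
python3 - <<'E'
from h import *
T=robot.state(); print(T['tcp_pos'],T['ft_force'],T['time_s'])
C=np.array([.5556,-.0394]); a=np.radians(71.65)
for n in ('wrist','scene','top'):
    c=read_camera(n); cv2.imwrite(f'pics/{n}9.png',c['frame'][...,::-1])
    if n=='wrist':
        np.savez('w9.npz',**{k:np.asarray(v) for k,v in c.items()})
        cv2.imwrite('pics/w9c.png',cv2.resize(c['frame'][100:384,180:340][...,::-1],None,fx=3,fy=2.1,interpolation=3))
        print('expected toe px',proj(c,P2W((*C,a),[[.168,0,.028]])))
    if n=='top': 
        for q in ('cement','hammer','tacks','heels'):
            r=nets.spot_in(q,'top'); print(q,[(np.round(x['extent']),round(x['conf'],2)) for x in r[:1]])
E
```

```text
[0.62564458 0.1357031  0.35135757] [-0.86196303 -1.0621682   0.68853879] 29.0
expected toe px [[244.4840689  165.94893567]]
cement [(array([349., 221.,  31.,  25.]), 0.61)]
hammer [(array([136., 216.,  58.,  32.]), 0.81)]
tacks [(array([357., 169.,  24.,  19.]), 0.68)]
heels [(array([149., 167.,  12.,  20.]), 0.54)]
```

View pics/w9c.png

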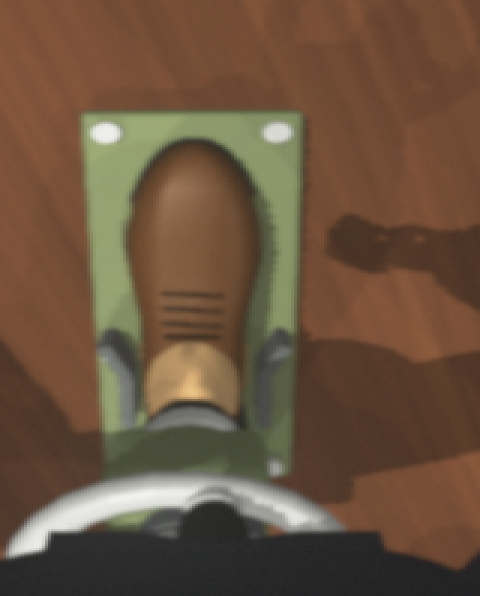

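View pics/scene9.png

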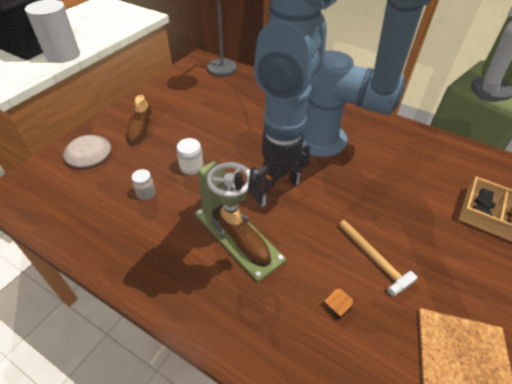

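```bash
python3 - <<'E'
from h import *
print(robot.job_done()); print(robot.state()['time_s'])
E
```

```text
the job is handed in; nothing more can be done
None
the job is handed in; nothing more can be done
```

The shoe is seated and clamped, and I handed the job in at about 29 s of the 72 s allowed. No verdict is reported, so the figures below are from my own last checks.

- **Seating:** I gripped the shoe front at 25 N and slid it back about 55 mm. It met the heel stop gently: the hand force rose from about 5 N to 11 N and the motion stopped. In the last picture the toe lies within a pixel of where a seated shoe's toe should be. An earlier picture, before the screw axis was refined, had put it about 2 to 3 mm off.
- **Winding:** I gripped the handle at 60 N and turned it clockwise. The play ended after about 60°, when the force jumped from about 0 to about 10 N at a wheel angle of roughly 58 to 61°. I drove one full turn on from there and stopped at 59.6°. The hand's path fits a 50.0 mm circle to better than 0.03 mm.
- **Release:** I eased off the load, opened the fingers, and moved up and clear. The hand force was back to about zero.
- **Less certain:** the exact start of the screw's motion is only known to a few degrees, against an allowance of 18°. I did not measure the ram's travel or the clamping force directly.
- **Bystanders:** the hammer and the heel block were partly hidden by the arm in the last top picture, but the scene camera shows no sign that any of the four moved.

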